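Make up a computer kit and a writing kit in two trays

TASK

Make up the two kits from the things on the desk: the cordless mouse and the memory stick go in the blue tray, the ink bottle and the black fountain pen in the green tray. In each tray the bigger thing (mouse, ink bottle) goes in the wide bay and the smaller one (memory stick, pen) in the narrow bay, each in the middle of its bay, lying flat (the ink bottle upright), with the mouse, stick and pen lengthwise along the bay. Never let the ink bottle tip over, and leave the eraser, the silver pen and the spectacle case where they are.

Things in the scene. Friction and masses are not known exactly. Their poses are not given: they have to be found in the camera images.
- blue_tray: Blue plastic kit tray, fixed to the desk, 168 mm (own x) by 202 mm (own y). Origin: centre of its underside, on the desk. Floor 3 mm above the desk, rim and divider 4 mm thick with tops 8 mm above the desk (10 mm over the outer rim's bead). Two bays, both 160 mm long along own x: the wide bay (115 mm in y) has its centre at own (0, +39.5 mm), the narrow bay (75 mm in y) at own (0, -59.5 mm).
- green_tray: Green plastic kit tray, fixed to the desk, 168 mm (own x) by 202 mm (own y). Origin: centre of its underside, on the desk. Floor 3 mm above the desk, rim and divider 4 mm thick with tops 8 mm above the desk (10 mm over the outer rim's bead). Two bays, both 160 mm long along own x: the wide bay (115 mm in y) has its centre at own (0, +39.5 mm), the narrow bay (75 mm in y) at own (0, -59.5 mm).
- cordless_mouse_center (a point): Centre, 18 mm up, of the pale grey cordless computer mouse, 111 mm long (own x), 60 mm wide (own y), 36 mm high, rounded sides; own z up. About 60 to 130 g, loose on the desk. Grasp across the 60 mm.
- memory_stick_center (a point): Centre, 4 mm up, of the black memory stick with a silver plug, 18 mm wide (own x), 50 mm long (own y), 8 mm high; own z up. The black case runs from -13 to +25 mm of own y, the plug is thinner. Loose on the desk.
- ink_jar_center (a point): Centre, 34 mm up, of the square blue ink bottle with a round black screw cap, closed, 68 mm tall: body 55 x 55 mm along own x and y and 42 mm high, above it a neck and the cap (38 mm diameter); own z up. About 130 to 270 g, stands upright on the desk.
- black_pen_center (a point): Centre, 7 mm up, of the all-black fountain pen, 14 mm thick (own x), 137 mm long (own y); it lies on the desk and does not roll; own z up.
- rubber_center (a point): Bystander: centre, 6 mm up, of the white eraser in a blue sleeve, 21 x 45 (own y) x 12 mm, loose. Not part of either kit.
- steel_pen_center (a point): Bystander: centre, 6 mm up, of the silver ball pen, 12 mm thick, 139 mm long (own y), loose. Not part of either kit.
- spectacle_case_center (a point): Bystander: centre, 18 mm up, of the dark red spectacle case, 58 x 155 (own y) x 36 mm, loose. Not part of either kit.
- screen_corner (a point): Obstacle: the near lower corner of the computer monitor, 70 mm above the desk. From this corner the upright screen runs away from the robot and to its right (direction about x +0.93, y -0.37) and up to about 0.45 m above the desk, so going to and fro between the left and the right of the desk, pass it on the robot's side.
Not all that is in view belongs to the job. What is shaped like the part that bears cordless_mouse_center but brown is not meant.

How it is judged:
By the outcome, as a careful person would: the job done as asked, in the order asked, and still so for the second after the job is handed in, with the robot touching nothing.
It also fails if it takes over 125 s, if anything falls off the work surface, if the arm or the gripper's body presses on something with over 40 N, if the wrist force passes 120 N, or if a joint passes its speed limit or range.

ROBOT

A 6-joint arm with a two-finger parallel gripper is mounted at the origin on the work surface; the furniture and walls round the work are solid. World frame = base frame: x ahead of the robot, y to its left, z up, the work surface at z = 0. Lengths are in mm, angles in rad, forces in N, time in s.
With the tool pointing down it reaches from about 425 to 950 mm from the base axis. Payload 14.7 kg.
Tool frame: the origin (TCP) lies between the finger pads; the fingertips stand 14 mm ahead of it and the grasp point (between the pads) lies 5 mm behind it; z points along the fingers, y is the line along which they close (so a half turn about z gives the same grasp; the last joint's range is limited). The gripper opens to 85 mm and grips with 20 to 120 N. Pads are 22 mm wide; open, the fingers measure 114 mm over their backs; the gripper's body (76 mm by 85 mm) begins 54 mm behind the grasp point. The pads swing forward as they close: fully open they stand 13 mm farther back than shut.
Start: joints at [1.265, 0.48, 1.596, -0, 1.065, -0.047], TCP at [166.324, 628.354, 245.297] pointing down, gripper open.
Joint ranges: [-2.75, 2.75], [-0.82, 2.05], [0.23, 2.67], [-1.56, 4.7], [0.09, 2.69], [-2.92, 2.92]. Speed limits (rad/s): [1.89, 1.89, 2.39, 3.01, 3.01, 3.01].

INTERFACE

Orientations are given as [roll, pitch, yaw] about the fixed x, y, z axes, in that order (R = Rz(yaw) Ry(pitch) Rx(roll)).
In Python, from workcell import sense, camera, calibration, sign_off, search_frame, regions_of gives the robot as it stands.
- The arm moves only by the tool play_rows, never from a script. Its argument "motion" is a list of rows, each a list of 3 entries, a list of its own where there are three numbers: the shift along the tool's x, y, z in units of 0.4 m (1.0 is 0.4 m), then the turn, a rotation vector about the tool's x, y, z in units of pi rad (1.0 is pi rad), then the closure, from 0 (fully open) to 1 (shut). A call has 1 to 10 rows; each row is the pose to reach, as a shift and turn from the pose commanded when the call began, along the tool's axes at that moment, turning the shorter way round; what a row does not reach only later rows make up. A row lasts 1/8 s, in which the tool goes at most 62.5 mm and 10.7 degrees, less where a joint would pass 70% of its speed; a pose out of reach is approached as far as the arm can. A call with a number of a shift or a turn outside -1 to 1 is refused whole. A call with a gripper value outside its range is refused whole. The fingers move at their own pace and stop on an object; "newtons" is the grip in N (left out, the last holds). Time passes only in rows, so rows that repeat a pose let the fingers close. It gives the time, the measured TCP pose, the force, the opening and the grip force at its end, in the units of the state.
- sense(): the state, without advancing time (a new reading comes with each control period).
- camera(name): name is "scene" or "top"; returns the picture (384x512x3 uint8, red, green, blue); there is no depth.
- calibration(name): a dict with "mtx" (3x3 intrinsics, pixels), "k1" (the pictures are not rectified: a ray, as slopes to the right and down, at radius r is drawn at 1 + k1 r^2 times it, then the intrinsics apply), "pose" (4x4, takes a point from camera to world coordinates). Camera axes: x right, y up, looking along -z (the intrinsics and any distortion apply to the point x, -y, -z); pixel columns grow to the right and rows downward; lengths in mm; the calibration is good to about 2 mm. A picture is of the moment at which its call begins. calibration takes no time and is no camera call.
- sign_off(): hands the job in; it is judged then, once.
Trained networks look in the newest picture that a camera, given by its name, has taken for a name from the list of things; names that differ only in an ending like _2 or _b are one class to them, and where a whole thing is asked for, a point or a joint stands for the part that bears it (a point fixed in the world has none). Each returns a list of dicts, best first, with "conf" (0 to 1); they miss things now and then, are a little off and sometimes report something else, mostly with a low value. They report only what shows in the picture. A call takes as long as a camera call. They do not tell look-alikes from the thing itself.
- search_frame(camera, name): "at" ([x, y, z] in mm, in world coordinates, good to about 4 mm: the middle of the surface that is visible of it).
- regions_of(camera, name): "region" (384x512 bool, what is visible of it).
The state is a dict: "time": time; "joint_positions": joint angles; "joint_velocities": joint speeds; "tau": joint torques, N m; "tcp_pos": TCP position; "tool_rot": TCP orientation; "ft_force": force on the tool from outside, world axes, zero at the start; "wrist_torque": the same for the moment, N m; "finger_gap": finger opening in mm; "gripper_force": force on a finger pad.
Only numpy, scipy, OpenCV 4.12 (cv2) and the standard library are available. Lean on these libraries where they do the work, as an engineer would, in place of code of your own. Each camera call takes 0.05 s, during which the arm holds its last target. There are 200 camera calls.

## Working session

There is one attempt and no reset: what is moved stays moved. The work goes in short steps, Python scripts to look and compute and a tool call to move; the robot and the scene stay as the last step left them, time stands still between calls to the robot, and variables do not carry over. Pictures are saved under pics/ and viewed, at most 14 in all, crops included, and the job is handed in when it is done.

Besides the shell and the picture viewer there is one more tool, called after ">>>" as a command line: name --argument value ..., lists and objects as JSON in quotes. play_rows: Moves the arm, as the interface text tells. Shifts and turns lie within -1 to 1; 1 stands for 0.4 m of shift or pi rad of turn. Its arguments: {"type":"object","properties":{"motion":{"type":"array","items":{"type":"array"}},"newtons":{"type":"number"}},"required":["motion"]}

```bash
mkdir -p pics; ls; cat > h.py <<'E'
import numpy as np, cv2
from workcell import *
def px2w(cam,uv,z):
    c=calibration(cam);K=np.array(c["mtx"]);P=np.array(c["pose"]);k=c["k1"]
    uv=np.atleast_2d(np.array(uv,float))
    n=cv2.undistortPoints(uv.reshape(-1,1,2),K,np.array([k,0,0,0,0.])).reshape(-1,2)
    d=np.c_[n[:,0],-n[:,1],-np.ones(len(n))]@P[:3,:3].T
    o=P[:3,3]
    return o+d*((z-o[2])/d[:,2])[:,None]
def save(cam,name,box=None,s=1):
    im=camera(cam)[:,:,::-1]
    if box: im=im[box[1]:box[3],box[0]:box[2]]
    cv2.imwrite("pics/"+name,cv2.resize(im,None,fx=s,fy=s,interpolation=cv2.INTER_CUBIC))
def axis(cam,mask,z):
    p=np.argwhere(mask)[:,::-1]
    w=px2w(cam,p,z)[:,:2].astype(np.float32)
    (c,s,a)=cv2.minAreaRect(w)
    m=w.mean(0);e,v=np.linalg.eigh(np.cov((w-m).T));l=v[:,1]
    return np.round(c,1),np.round(s,1),round(a,1),np.round(m,1),round(np.degrees(np.arctan2(l[1],l[0])),1)
E
python3 - <<'E'
from h import *
save("top","t0.png",s=1.5);save("scene","s0.png",s=1.5)
for c in("top","scene"):
    print(c,np.round(np.array(calibration(c)["pose"])[:3,3]))
    for n in"blue_tray green_tray cordless_mouse_center memory_stick_center ink_jar_center black_pen_center rubber_center steel_pen_center spectacle_case_center screen_corner".split():
        print(n,[(np.round(d["at"]).tolist(),round(d["conf"],2)) for d in search_frame(c,n)])
print(sense())
E
```

```text
pics
top [ 454.  -18. 1030.]
blue_tray [([464.0, -204.0, 2.0], 0.69)]
green_tray [([496.0, 104.0, 0.0], 0.59)]
cordless_mouse_center [([301.0, 167.0, 25.0], 0.86), ([423.0, 321.0, 30.0], 0.59)]
memory_stick_center []
ink_jar_center [([653.0, -247.0, 44.0], 0.9)]
black_pen_center [([660.0, -74.0, 14.0], 0.53)]
rubber_center [([706.0, -378.0, 9.0], 0.62)]
steel_pen_center [([548.0, -400.0, 35.0], 0.68), ([759.0, -141.0, 11.0], 0.6)]
spectacle_case_center [([544.0, -399.0, 37.0], 0.73)]Traceback (most recent call last):
  File "<stdin>", line 6, in <module>
ValueError: it knows: black_pen_center, blue_tray, cordless_mouse_center, green_tray, ink_jar_center, memory_stick_center, rubber_center, spectacle_case_center, steel_pen_center
```

View pics/t0.png

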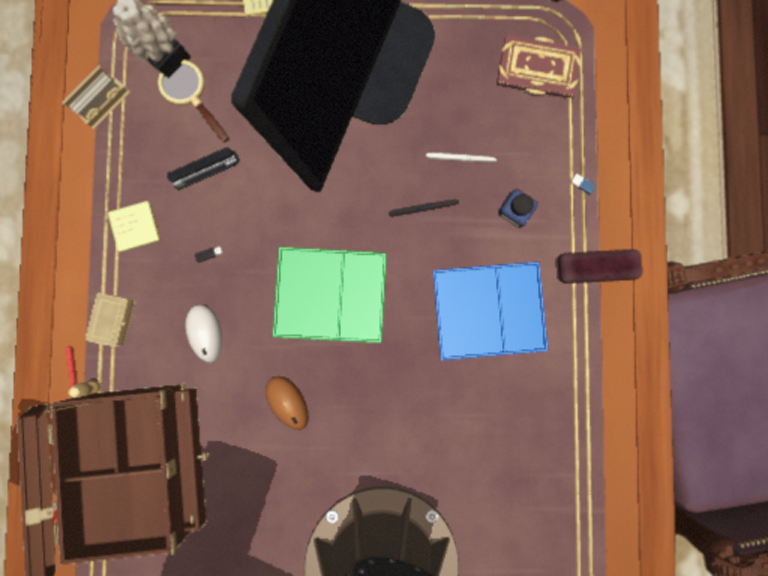

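View pics/s0.png

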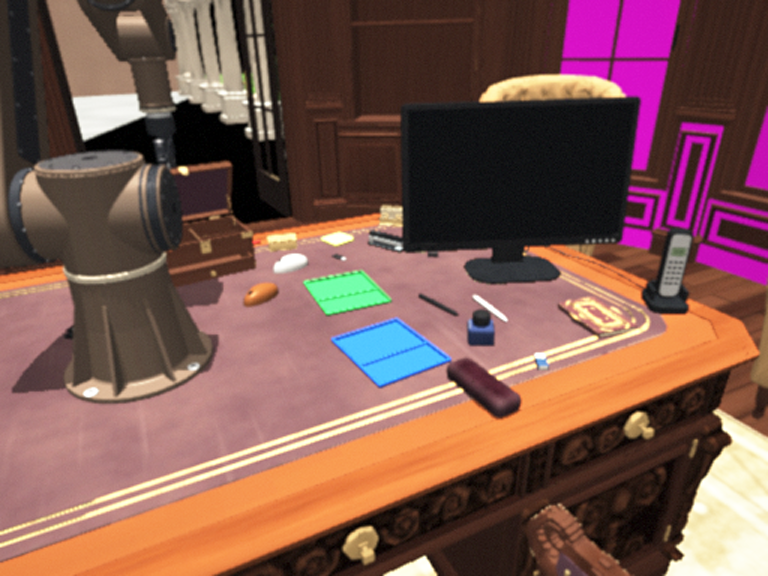

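The top view (1.5x) shows the pale mouse at (203,333) and a brown lookalike at (287,402). The stick is at (208,254), the black pen at (424,208) and the silver pen at (461,157). The ink bottle is at (518,207), the green tray at (330,295), the blue tray at (491,311) and the monitor corner at (317,188). The pale mouse fits the description "pale grey", and the brown one is excluded. I'll confirm this in a crop while measuring.

```bash
python3 - <<'E'
from h import *
save("top","m.png",(110,140,330,300),3.5)
im=camera("top");hsv=cv2.cvtColor(im,cv2.COLOR_RGB2HSV)
def big(m,box):
    k=np.zeros_like(m);x0,y0,x1,y1=box;k[y0:y1,x0:x1]=m[y0:y1,x0:x1]
    n,l,s,_=cv2.connectedComponentsWithStats(k.astype(np.uint8));i=1+s[1:,4].argmax();return l==i
H,S,V=[hsv[:,:,i].astype(int) for i in range(3)]
for nm,m,z in[("green",big((H>45)&(H<80)&(S>90),(170,155,270,240)),8),("blue",big((H>95)&(H<120)&(S>120)&(V>120),(280,165,370,250)),8),
 ("mouse",big((S<40)&(V>110),(115,190,155,250)),15),("pen",big(V<60,(250,125,312,150)),7),("ink",big((V<100)&((H>95)&(H<135)&(S>60)|(V<45)),(325,120,365,155)),40),
 ("stick",big((V<55)|((S<40)&(V>110)),(122,155,155,182)),6),("stickblk",big((V<60),(122,155,155,182)),6)]:
    print(nm,m.sum(),*axis("top",m,z))
r=regions_of("top","cordless_mouse_center")
for d in r: print(d["conf"],axis("top",d["region"],15))
for n,z in(("black_pen_center",7),("ink_jar_center",40)):
  for d in regions_of("top",n): print(n,d["conf"],axis("top",d["region"],z))
print("corner",px2w("top",[317/1.5,190/1.5],70))
for c in[(330,115,362,155)]:
    pass
cap=big((V<38),(325,120,365,150));p=np.argwhere(cap).mean(0)[::-1];print("cap",cap.sum(),px2w("top",p,68))
save("top","ink.png",(250,110,380,170),5)
s=sense();print(s["tcp_pos"],s["tool_rot"],s["finger_gap"],s["time"])
E
```

```text
green 2831 [495.3  98.9] [202.8 168.1] 87.1 [505.1 125.3] 126.0
blue 4229 [ 466.9 -202.8] [167.8 202.2] 5.0 [ 466.3 -202.6] 95.1
mouse 685 [420.7 329.7] [108.2  59.7] 15.8 [422.1 329.8] -163.2
pen 75 [661.8 -76.8] [  7.4 128.3] 11.9 [659.2 -69.1] 100.8
ink 42 [ 656.5 -247.5] [39.8 23. ] 29.7 [ 654.  -245.2] -147.2
stick 26 [575.8 311.9] [11.4 14.2] 0.4 [576.1 311.4] 94.1
stickblk 9 [566.2 344.2] [6.4 8.7] 27.8 [566.4 344.8] 135.0
0.96 (array([420.2, 327.9]), array([102.7,  60.5]), 1.9, array([421.3, 327.8], dtype=float32), np.float64(-165.6))
0.76 (array([294.2, 173.5]), array([104.5,  61.9]), 27.8, array([295.4, 173.2], dtype=float32), np.float64(-145.7))
black_pen_center 0.65 (array([ 760.9, -147.3]), array([124.7,  12.4]), 88.0, array([ 761.2, -149. ], dtype=float32), np.float64(87.2))
black_pen_center 0.54 (array([664. , -76.7]), array([ 16.4, 134.6]), 11.9, array([661.9, -72.5], dtype=float32), np.float64(100.5))
ink_jar_center 0.67 (array([ 656.4, -248.9]), array([55.5, 62.2]), 56.3, array([ 656.6, -249. ], dtype=float32), np.float64(141.8))
ink_jar_center 0.3 (array([ 751.2, -143.2]), array([126.3,  10.8]), 87.0, array([ 751.2, -142.6], dtype=float32), np.float64(87.2))
corner [[678.19820446 116.64007062  70.        ]]
cap 12 [[ 646.58276616 -237.67646392   68.        ]]
[166.35219966 628.37536637 245.31928789] [3.14152466e+00 2.19765646e-05 2.88276930e+00] 85.2410616271585 0.85
```

View pics/m.png

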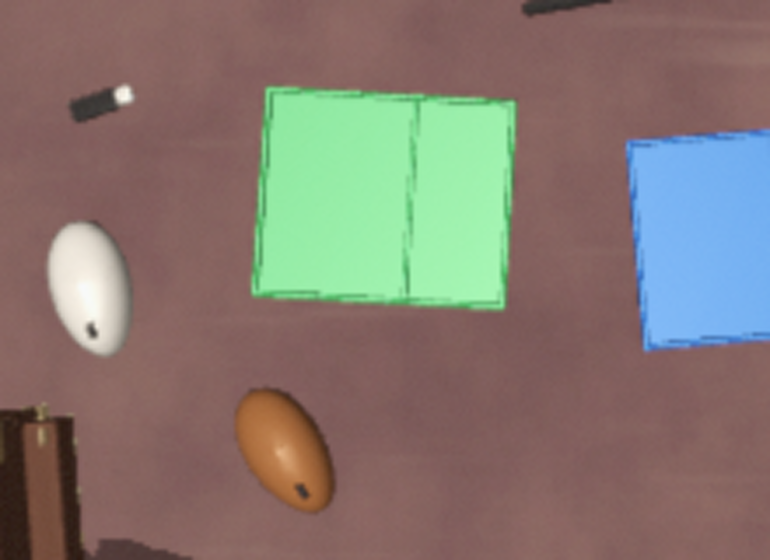

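View pics/ink.png

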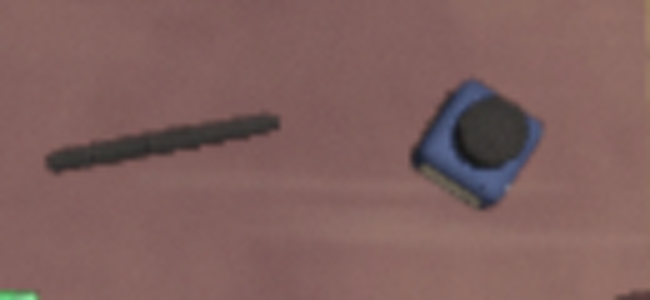

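The crop confirms it: the pale mouse is at crop (90,288) and the brown lookalike is at (285,450). The stick runs from black end (73,110) to plug (133,94). The pen and ink bottle are clear, with the cap centre at (493,130) in the second crop.

```bash
cat >> h.py <<'E'
from scipy.spatial.transform import Rotation as Ro
def go(*wps):
    """wps: (x,y,z,yawdeg); prints shift/turn from the present pose to a tool-down pose"""
    s=sense();p=np.array(s["tcp_pos"]);R=Ro.from_euler("xyz",s["tool_rot"])
    print("t",round(s["time"],2),"pos",np.round(p,1),"rot",np.round(np.degrees(s["tool_rot"]),2),"gap",round(s["finger_gap"],1))
    for w in wps:
        d=R.inv().apply(np.array(w[:3])-p)
        t=(R.inv()*Ro.from_euler("xyz",[180,0,w[3]],degrees=True)).as_rotvec()
        print(w,np.round(d/400,4).tolist(),np.round(t/np.pi,4).tolist(),"rows",int(np.ceil(max(np.linalg.norm(d)/62.5,np.degrees(np.linalg.norm(t))/10.7))))
E
python3 - <<'E'
from h import *
o=np.array([110,140])
e=px2w("top",o+np.array([[73,110.],[133,94]])/3.5,4);print("stick",e.round(1),e.mean(0),np.degrees(np.arctan2(*(e[0]-e[1])[1::-1])))
o=np.array([250,110])
e=px2w("top",o+np.array([[46,162.],[280,121]])/5,7);print("pen",e.round(1),e.mean(0),np.linalg.norm(e[0]-e[1]))
print("cap",px2w("top",o+np.array([493,130])/5,68))
e=px2w("top",o+np.array([[472,80.],[543,125],[413,155]])/5,42);print("body",e.round(1),e[1:].mean(0))
print("trunk",px2w("top",[130,259],100),px2w("top",[137,345],100))
go((166,628,340,165.2),(421.5,329,200,196.8),(421.5,329,80,196.8))
E
```

```text
stick [[563.2 350.5   4. ]
 [576.5 302.7   4. ]] [569.86063029 326.59981136   4.        ] 105.6000921023293
pen [[ 648.7  -11.5    7. ]
 [ 673.7 -145.5    7. ]] [661.1952488  -78.51196126   7.        ] 136.3602079939328
cap [[ 656.76980986 -253.47041411   68.        ]]
body [[ 690.3 -248.4   42. ]
 [ 665.3 -287.9   42. ]
 [ 647.8 -215.1   42. ]] [ 656.56884893 -251.45280182   42.        ]
trunk [[331.32929042 311.19076544 100.        ]] [[120.57338124 287.51491654 100.        ]]
t 0.85 pos [166.4 628.4 245.3] rot [180.     0.   165.17] gap 85.2
(166, 628, 340, 165.2) [0.0006, -0.0011, -0.2367] [0.0, 0.0, -0.0002] rows 2
(421.5, 329, 200, 196.8) [-0.8082, -0.5603, 0.1133] [0.0, 0.0, -0.1757] rows 7
(421.5, 329, 80, 196.8) [-0.8082, -0.5603, 0.4133] [0.0, 0.0, -0.1757] rows 7
```

>>> play_rows --motion '[[[0,0,-0.237],[0,0,0],0],[[0,0,-0.237],[0,0,0],0],[[-0.808,-0.56,-0.2],[0,0,-0.176],0],[[-0.808,-0.56,-0.2],[0,0,-0.176],0],[[-0.808,-0.56,-0.2],[0,0,-0.176],0],[[-0.808,-0.56,-0.2],[0,0,-0.176],0],[[-0.808,-0.56,-0.2],[0,0,-0.176],0],[[-0.808,-0.56,0.2],[0,0,-0.176],0],[[-0.808,-0.56,0.3],[0,0,-0.176],0],[[-0.808,-0.56,0.37],[0,0,-0.176],0]]' --newtons 30

```text
time: 2.1
tcp_pos: [410.1, 342.9, 156.1]
tool_rot: [3.141, 0.002, -2.848]
ft_force: [0.5, 0.3, -0.0]
finger_gap: 85.6
gripper_force: 0.0
```

```bash
python3 - <<'E'
from h import *
save("top","t1.png",(80,130,280,280),4)
go((421.5,329,60,196.8),(421.5,329,15,196.8))
E
```

```text
t 2.15 pos [407.9 339.4 149.2] rot [-179.83   -0.4  -163.2 ] gap 85.2
(421.5, 329, 60, 196.8) [-0.0267, -0.034, 0.2229] [-0.001, -0.0022, -0.0] rows 2
(421.5, 329, 15, 196.8) [-0.0275, -0.0336, 0.3354] [-0.001, -0.0022, -0.0] rows 3
```

View pics/t1.png

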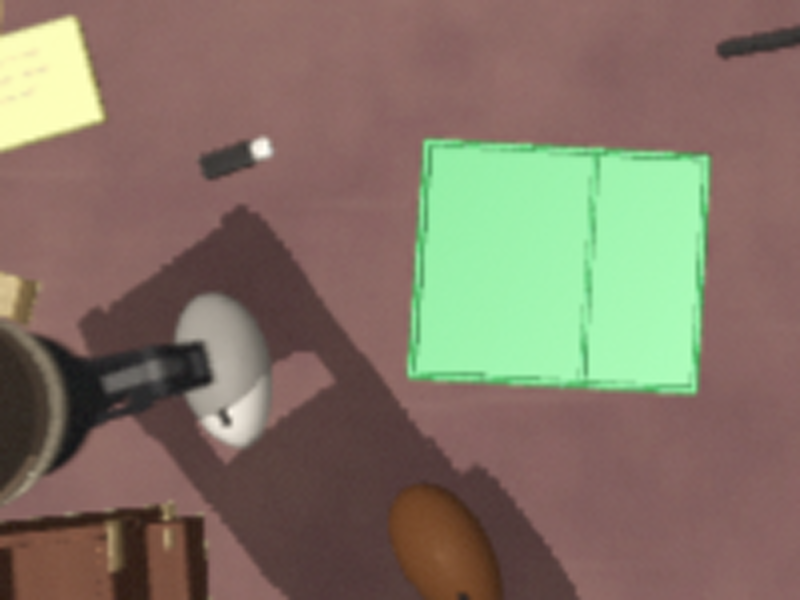

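The gripper is above the pale mouse at (225,365) but still settling. I'll wait one row before computing the next move.

>>> play_rows --motion '[[[0,0,0],[0,0,0],0],[[0,0,0],[0,0,0],0]]'

```text
time: 2.4
tcp_pos: [409.9, 344.9, 159.2]
tool_rot: [3.14, 0.003, -2.847]
ft_force: [1.0, 0.2, 0.1]
finger_gap: 85.0
gripper_force: 0.0
```

```bash
python3 - <<'E'
from h import *
go((421.5,329,50,196.8),(421.5,329,15,196.8))
E
```

```text
t 2.4 pos [409.9 344.9 159.2] rot [ 1.7994e+02  1.6000e-01 -1.6313e+02] gap 85.0
(421.5, 329, 50, 196.8) [-0.0154, -0.0469, 0.273] [0.0004, 0.0009, 0.0004] rows 2
(421.5, 329, 15, 196.8) [-0.0152, -0.047, 0.3605] [0.0004, 0.0009, 0.0004] rows 3
```

>>> play_rows --motion '[[[-0.015,-0.047,0.1],[0,0,0],0],[[-0.015,-0.047,0.2],[0,0,0],0],[[-0.015,-0.047,0.28],[0,0,0],0],[[-0.015,-0.047,0.335],[0,0,0],0],[[-0.015,-0.047,0.358],[0,0,0],0],[[-0.015,-0.047,0.358],[0,0,0],0],[[-0.015,-0.047,0.358],[0,0,0],0.6],[[-0.015,-0.047,0.358],[0,0,0],1],[[-0.015,-0.047,0.358],[0,0,0],1],[[-0.015,-0.047,0.358],[0,0,0],1]]' --newtons 30

```text
time: 3.65
tcp_pos: [421.0, 327.9, 15.4]
tool_rot: [3.141, 0.002, -2.847]
ft_force: [-3.6, -0.2, 16.6]
finger_gap: 57.0
gripper_force: 29.1
```

```bash
python3 - <<'E'
from h import *
s=sense();print(s["ft_force"],s["gripper_force"])
B=5.05
go((421.5,329,15,196.8),(421.5,329,130,196.8),(520,80,130,190),(463.4,-163.5,100,180+B),(463.4,-163.5,18.5,180+B))
E
```

```text
[-3.6405876  -0.20345705 16.58004717] 29.08384000940714
t 3.65 pos [421.  327.9  15.4] rot [ 1.7996e+02  1.1000e-01 -1.6314e+02] gap 57.0
(421.5, 329, 15, 196.8) [-0.002, 0.0023, 0.001] [0.0002, 0.0006, 0.0003] rows 1
(421.5, 329, 130, 196.8) [-0.0026, 0.0025, -0.2865] [0.0002, 0.0006, 0.0003] rows 2
(520, 80, 130, 190) [-0.0577, -0.6647, -0.2869] [0.0003, 0.0006, 0.0381] rows 5
(463.4, -163.5, 100, 185.05) [0.2543, -1.2063, -0.2129] [0.0003, 0.0006, 0.0656] rows 9
(463.4, -163.5, 18.5, 185.05) [0.2547, -1.2065, -0.0091] [0.0003, 0.0006, 0.0656] rows 8
```

>>> play_rows --motion '[[[0,0,-0.1],[0,0,0],1],[[0,0,-0.2],[0,0,0],1],[[0,0,-0.287],[0,0,0],1],[[-0.02,-0.2,-0.287],[0,0,0.01],1],[[-0.04,-0.34,-0.287],[0,0,0.02],1],[[-0.05,-0.48,-0.287],[0,0,0.03],1],[[-0.058,-0.6,-0.287],[0,0,0.038],1],[[-0.058,-0.665,-0.287],[0,0,0.038],1],[[-0.058,-0.665,-0.287],[0,0,0.038],1],[[-0.058,-0.665,-0.287],[0,0,0.038],1]]'

```text
time: 4.9
tcp_pos: [519.5, 79.8, 129.1]
tool_rot: [3.142, 0.0, -2.967]
ft_force: [0.0, 0.7, -0.7]
finger_gap: 56.7
gripper_force: 33.3
```

```bash
python3 - <<'E'
from h import *
B=5.05
go((463.4,-163.5,100,180+B),(463.4,-163.5,18.5,180+B))
E
```

```text
t 4.9 pos [519.5  79.8 129.1] rot [ 1.7999e+02  2.0000e-02 -1.7001e+02] gap 56.7
(463.4, -163.5, 100, 185.05) [0.2437, -0.5747, 0.0726] [0.0, 0.0001, 0.0275] rows 5
(463.4, -163.5, 18.5, 185.05) [0.2438, -0.5747, 0.2764] [0.0, 0.0001, 0.0275] rows 5
```

>>> play_rows --motion '[[[0.06,-0.14,0.02],[0,0,0.007],1],[[0.12,-0.28,0.04],[0,0,0.014],1],[[0.18,-0.42,0.06],[0,0,0.02],1],[[0.244,-0.575,0.073],[0,0,0.0275],1],[[0.244,-0.575,0.073],[0,0,0.0275],1],[[0.244,-0.575,0.13],[0,0,0.0275],1],[[0.244,-0.575,0.19],[0,0,0.0275],1],[[0.244,-0.575,0.245],[0,0,0.0275],1],[[0.244,-0.575,0.272],[0,0,0.0275],1],[[0.244,-0.575,0.272],[0,0,0.0275],1]]'

```text
time: 6.15
tcp_pos: [463.6, -163.0, 19.7]
tool_rot: [3.141, -0.001, -3.052]
ft_force: [0.5, 0.2, 0.8]
finger_gap: 56.6
gripper_force: 33.3
```

```bash
python3 - <<'E'
from h import *
B=5.05
s=sense();print(s["ft_force"])
go((463.4,-163.5,18.5,180+B),(463.4,-163.5,100,180+B))
E
```

```text
[0.45939974 0.15600858 0.76474356]
t 6.15 pos [ 463.6 -163.    19.7] rot [ 1.7998e+02 -4.0000e-02 -1.7486e+02] gap 56.6
(463.4, -163.5, 18.5, 185.05) [0.0005, -0.0013, 0.0031] [0.0001, -0.0002, 0.0005] rows 1
(463.4, -163.5, 100, 185.05) [0.0007, -0.0012, -0.2007] [0.0001, -0.0002, 0.0005] rows 2
```

>>> play_rows --motion '[[[0,-0.001,0.003],[0,0,0],1],[[0,-0.001,0.003],[0,0,0],1],[[0,-0.001,0.002],[0,0,0],0.15],[[0,-0.001,0.002],[0,0,0],0.15],[[0,-0.001,0.002],[0,0,0],0.15],[[0,-0.001,0],[0,0,0],0.12],[[0,0,-0.08],[0,0,0],0.12],[[0,0,-0.2],[0,0,0],0.12],[[0,0,-0.25],[0,0,0],0.12],[[0,0,-0.25],[0,0,0],0.12]]'

```text
time: 7.4
tcp_pos: [464.4, -164.4, 121.4]
tool_rot: [-3.14, 0.003, -3.053]
ft_force: [-0.1, 0.3, -0.7]
finger_gap: 75.3
gripper_force: 0.0
```

```bash
python3 - <<'E'
from h import *
a=np.radians(105.6);g=np.array([569.9,326.6])+4*np.array([np.cos(a),np.sin(a)])
print(g)
go((525,80,120,190),(*g,100,195.6))
E
```

```text
[568.82432072 330.45265027]
t 7.4 pos [ 464.4 -164.4  121.4] rot [-1.7992e+02  1.6000e-01 -1.7494e+02] gap 75.3
(525, 80, 120, 190) [-0.2047, 0.5952, 0.0032] [-0.0005, 0.0009, -0.0275] rows 5
(np.float64(568.824320717539), np.float64(330.4526502671907), 100, 195.6) [-0.3689, 1.2093, 0.0527] [-0.0005, 0.0008, -0.0586] rows 9
```

```bash
python3 - <<'E'
from h import *
go((525,80,120,145),(568.8,330.5,100,105.6))
E
```

```text
t 7.4 pos [ 464.4 -164.4  121.4] rot [-1.7992e+02  1.6000e-01 -1.7494e+02] gap 75.3
(525, 80, 120, 145) [-0.2047, 0.5952, 0.0032] [-0.0001, 0.001, 0.2225] rows 5
(568.8, 330.5, 100, 105.6) [-0.3689, 1.2094, 0.0527] [0.0002, 0.0011, 0.4414] rows 9
```

>>> play_rows --motion '[[[-0.05,0.14,0],[0,0,0.05],0.12],[[-0.1,0.28,0],[0,0,0.1],0.2],[[-0.15,0.42,0],[0,0,0.15],0.3],[[-0.2,0.56,0],[0,0,0.2],0.4],[[-0.24,0.7,0],[0,0,0.25],0.45],[[-0.28,0.84,0],[0,0,0.3],0.45],[[-0.3,0.95,0],[0,0,0.34],0.45],[[-0.305,0.995,0],[0,0,0.37],0.45],[[-0.305,0.995,0],[0,0,0.4],0.45],[[-0.305,0.995,0],[0,0,0.44],0.45]]'

```text
time: 8.65
tcp_pos: [549.1, 243.5, 118.3]
tool_rot: [-3.14, 0.0, 1.845]
ft_force: [-0.4, 0.3, -0.2]
finger_gap: 46.8
gripper_force: 0.0
```

```bash
python3 - <<'E'
from h import *
go((568.8,330.5,70,105.6),(568.8,330.5,17,105.6))
E
```

```text
t 8.65 pos [549.1 243.5 118.3] rot [-1.7988e+02  1.0000e-02  1.0570e+02] gap 46.8
(568.8, 330.5, 70, 105.6) [0.1961, 0.1065, 0.1205] [-0.0006, 0.0001, 0.0006] rows 2
(568.8, 330.5, 17, 105.6) [0.1961, 0.1068, 0.253] [-0.0006, 0.0001, 0.0006] rows 3
```

>>> play_rows --motion '[[[0.08,0.04,0.05],[0,0,0],0.6],[[0.196,0.107,0.1],[0,0,0],0.6],[[0.196,0.107,0.15],[0,0,0],0.6],[[0.196,0.107,0.2],[0,0,0],0.6],[[0.196,0.107,0.235],[0,0,0],0.6],[[0.196,0.107,0.246],[0,0,0],0.6],[[0.196,0.107,0.253],[0,0,0],0.6],[[0.196,0.107,0.253],[0,0,0],0.6]]'

```text
time: 9.65
tcp_pos: [570.0, 330.3, 19.2]
tool_rot: [3.141, -0.0, 1.847]
ft_force: [0.3, -0.3, -0.1]
finger_gap: 34.2
gripper_force: 0.0
```

```bash
python3 - <<'E'
from h import *
save("top","t2.png",(90,130,190,205),8)
go((568.8,330.5,16,105.6),(568.8,330.5,100,105.6),(530,80,100,55),(472.1,-262.1,80,5.05))
E
```

```text
t 9.7 pos [570.1 330.4  19.4] rot [ 1.7995e+02 -1.0000e-02  1.0585e+02] gap 34.2
(568.8, 330.5, 16, 105.6) [0.0011, -0.0029, 0.0084] [0.0003, -0.0001, 0.0014] rows 1
(568.8, 330.5, 100, 105.6) [0.0012, -0.0027, -0.2016] [0.0003, -0.0001, 0.0014] rows 2
(530, 80, 100, 55) [-0.5748, -0.2671, -0.2019] [0.0002, -0.0002, 0.2825] rows 5
(472.1, -262.1, 80, 5.05) [-1.358, -0.64, -0.1523] [0.0002, -0.0003, 0.56] rows 10
```

View pics/t2.png

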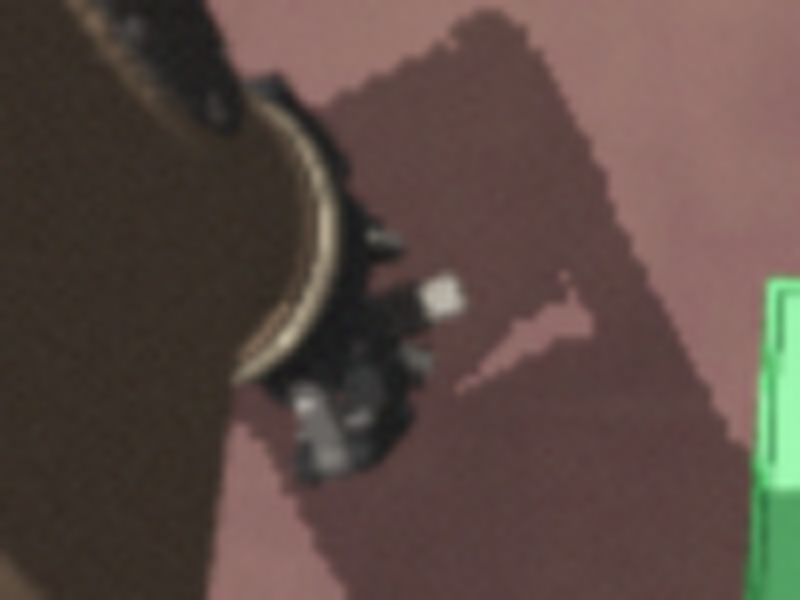

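The plug at (443,297) sits between the two fingers, so I'm closing on it.

>>> play_rows --motion '[[[0.001,-0.003,0.006],[0,0,0.001],0.6],[[0.001,-0.003,0.006],[0,0,0.001],1],[[0.001,-0.003,0.006],[0,0,0.001],1],[[0.001,-0.003,0.006],[0,0,0.001],1],[[0.001,-0.003,0.006],[0,0,0.001],1]]'

```text
time: 10.32
tcp_pos: [568.4, 330.4, 16.6]
tool_rot: [-3.142, -0.0, 1.845]
ft_force: [-2.1, 0.1, 5.2]
finger_gap: 17.0
gripper_force: 30.8
```

```bash
python3 - <<'E'
from h import *
go((568.8,330.5,100,105.6),(530,80,100,55),(472.1,-262.1,80,5.05))
E
```

```text
t 10.32 pos [568.4 330.4  16.6] rot [-180.     -0.    105.68] gap 17.0
(568.8, 330.5, 100, 105.6) [-0.0002, 0.0011, -0.2086] [-0.0, -0.0, 0.0005] rows 2
(530, 80, 100, 55) [-0.5769, -0.2616, -0.2086] [-0.0, -0.0, 0.2816] rows 5
(472.1, -262.1, 80, 5.05) [-1.3612, -0.6321, -0.1586] [-0.0, 0.0, 0.5591] rows 10
```

>>> play_rows --motion '[[[0,0,-0.12],[0,0,0],1],[[0,0,-0.208],[0,0,0],1],[[-0.13,-0.06,-0.208],[0,0,0.06],1],[[-0.26,-0.12,-0.208],[0,0,0.11],1],[[-0.4,-0.18,-0.208],[0,0,0.17],1],[[-0.54,-0.245,-0.208],[0,0,0.23],1],[[-0.68,-0.31,-0.208],[0,0,0.28],1],[[-0.82,-0.375,-0.208],[0,0,0.34],1],[[-0.95,-0.44,-0.208],[0,0,0.4],1],[[-0.95,-0.44,-0.208],[0,0,0.45],1]]'

```text
time: 11.58
tcp_pos: [501.1, -86.7, 99.6]
tool_rot: [3.141, -0.0, 0.42]
ft_force: [0.5, 1.2, 0.4]
finger_gap: 16.7
gripper_force: 30.2
```

```bash
python3 - <<'E'
from h import *
go((476.1,-261.7,80,5.05),(476.1,-261.7,20.5,5.05))
E
```

```text
t 11.57 pos [501.1 -86.7  99.6] rot [179.97  -0.    24.08] gap 16.7
(476.1, -261.7, 80, 5.05) [-0.2355, 0.374, 0.0492] [0.0001, -0.0001, 0.1057] rows 3
(476.1, -261.7, 20.5, 5.05) [-0.2355, 0.3739, 0.1979] [0.0001, -0.0001, 0.1057] rows 4
```

>>> play_rows --motion '[[[-0.08,0.125,0.01],[0,0,0.04],1],[[-0.16,0.25,0.02],[0,0,0.08],1],[[-0.2355,0.374,0.03],[0,0,0.1057],1],[[-0.2355,0.374,0.05],[0,0,0.1057],1],[[-0.2355,0.374,0.1],[0,0,0.1057],1],[[-0.2355,0.374,0.15],[0,0,0.1057],1],[[-0.2355,0.374,0.185],[0,0,0.1057],1],[[-0.2355,0.374,0.197],[0,0,0.1057],1],[[-0.2355,0.374,0.197],[0,0,0.1057],1]]'

```text
time: 12.7
tcp_pos: [478.6, -258.0, 20.7]
tool_rot: [-3.141, 0.0, 0.099]
ft_force: [0.8, -0.4, -0.6]
finger_gap: 16.6
gripper_force: 30.2
```

```bash
python3 - <<'E'
from h import *
print(sense()["ft_force"])
go((476.1,-261.7,19.8,5.05))
E
```

```text
[ 0.83340372 -0.38876729 -0.6203774 ]
t 12.7 pos [ 478.6 -258.    20.7] rot [-1.7999e+02  1.0000e-02  5.6800e+00] gap 16.6
(476.1, -261.7, 19.8, 5.05) [-0.0071, 0.0085, 0.0023] [-0.0, 0.0001, 0.0035] rows 1
```

>>> play_rows --motion '[[[-0.007,0.0085,0.001],[0,0,0.0035],1],[[-0.007,0.0085,0.0025],[0,0,0.0035],1],[[-0.007,0.0085,0.0025],[0,0,0.0035],1],[[-0.007,0.0085,0.002],[0,0,0.0035],0.6],[[-0.007,0.0085,0.002],[0,0,0.0035],0.6],[[-0.007,0.0085,0.002],[0,0,0.0035],0.6],[[-0.007,0.0085,-0.06],[0,0,0.0035],0.5],[[-0.007,0.0085,-0.15],[0,0,0.0035],0.3],[[-0.007,0.0085,-0.25],[0,0,0.0035],0],[[-0.007,0.0085,-0.27],[0,0,0.0035],0]]'

```text
time: 13.95
tcp_pos: [477.2, -262.6, 131.1]
tool_rot: [3.139, -0.003, 0.088]
ft_force: [-0.2, 0.1, -0.2]
finger_gap: 85.5
gripper_force: 0.0
```

```bash
python3 - <<'E'
from h import *
go((550,-200,150,30),(656.7,-252.5,140,55),(656.7,-252.5,24,55),(656.7,-252.5,140,-35))
print(np.degrees(sense()["joint_positions"]).round())
E
```

```text
t 13.95 pos [ 477.2 -262.6  131.1] rot [ 1.7987e+02 -1.7000e-01  5.0300e+00] gap 85.5
(550, -200, 150, 30) [0.1951, -0.1398, -0.0469] [0.0009, -0.0008, -0.1387] rows 3
(656.7, -252.5, 140, 55) [0.4493, 0.0142, -0.0208] [0.0011, -0.0006, -0.2776] rows 5
(656.7, -252.5, 24, 55) [0.4484, 0.0136, 0.2692] [0.0011, -0.0006, -0.2776] rows 5
(656.7, -252.5, 140, -35) [0.4493, 0.0142, -0.0208] [0.0004, -0.0012, 0.2224] rows 4
[-32.  28. 112.  -0.  41.  53.]
```

```bash
python3 - <<'E'
from h import *
save("top","t3.png",(270,100,390,250),4)
for d in regions_of("top","ink_jar_center"): print(d["conf"],axis("top",d["region"],42))
E
```

```text
0.95 (array([ 655.9, -249.3]), array([52.3, 58.1]), 56.3, array([ 655.6, -248.7], dtype=float32), np.float64(155.5))
```

View pics/t3.png

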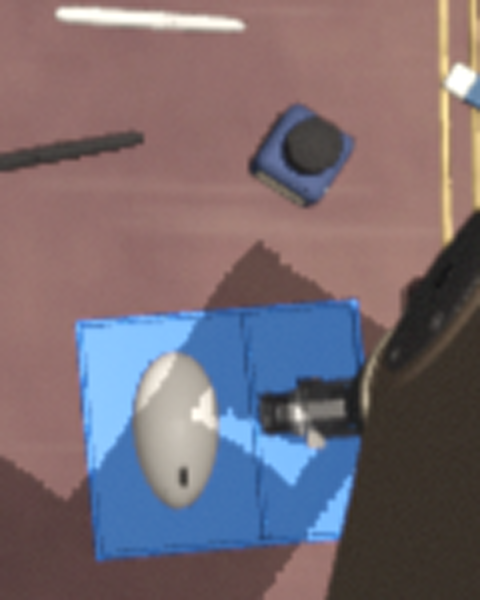

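The mouse sits centred along the wide bay at (177,430). The ink bottle is at (303,155), rotated about 54°.

>>> play_rows --motion '[[[0.1,-0.07,-0.04],[0,0,-0.06],0],[[0.2,-0.08,-0.04],[0,0,-0.11],0],[[0.3,-0.05,-0.04],[0,0,-0.17],0],[[0.4,-0.01,-0.03],[0,0,-0.22],0],[[0.449,0.011,-0.02],[0,0,-0.272],0],[[0.449,0.011,-0.02],[0,0,-0.272],0],[[0.449,0.011,-0.02],[0,0,-0.272],0],[[0.449,0.011,-0.02],[0,0,-0.272],0]]'

```text
time: 15.05
tcp_pos: [654.5, -250.3, 136.5]
tool_rot: [-3.141, 0.0, 0.94]
ft_force: [-0.4, 0.4, -0.5]
finger_gap: 85.7
gripper_force: 0.0
```

```bash
python3 - <<'E'
from h import *
go((656.6,-251.3,24,54))
E
```

```text
t 15.05 pos [ 654.5 -250.3  136.5] rot [-1.7995e+02  1.0000e-02  5.3880e+01] gap 85.7
(656.6, -251.3, 24, 54) [0.0013, 0.006, 0.2813] [-0.0003, 0.0001, -0.0007] rows 2
```

>>> play_rows --motion '[[[0.001,0.006,0.07],[0,0,0],0],[[0.001,0.006,0.14],[0,0,0],0],[[0.001,0.006,0.2],[0,0,0],0],[[0.001,0.006,0.25],[0,0,0],0],[[0.001,0.006,0.28],[0,0,0],0],[[0.001,0.006,0.28],[0,0,0],0],[[0.001,0.006,0.28],[0,0,0],0.2],[[0.001,0.006,0.28],[0,0,0],0.35],[[0.001,0.006,0.28],[0,0,0],0.6],[[0.001,0.006,0.28],[0,0,0],1]]' --newtons 40

```text
time: 16.3
tcp_pos: [658.1, -251.9, 26.0]
tool_rot: [3.14, -0.0, 0.942]
ft_force: [-2.1, 0.6, 6.8]
finger_gap: 53.5
gripper_force: 41.4
```

>>> play_rows --motion '[[[0,0,0],[0,0,0],1],[[0,0,-0.03],[0,0,0],1],[[0,0,-0.08],[0,0,0],1],[[0,0,-0.12],[0,0,0],1],[[0,0,-0.15],[0,0,0],1],[[0,0,-0.15],[0,0,0],1]]'

```text
time: 17.05
tcp_pos: [658.2, -252.0, 86.2]
tool_rot: [3.14, -0.0, 0.942]
ft_force: [-0.0, 0.1, -2.8]
finger_gap: 53.5
gripper_force: 43.0
```

```bash
python3 - <<'E'
from h import *
go((560,-150,90,70),(497.3,138.4,90,87.1),(497.3,138.4,28.5,87.1))
E
```

```text
t 17.05 pos [ 658.2 -252.    86.2] rot [ 1.7989e+02 -3.0000e-02  5.3990e+01] gap 53.5
(560, -150, 90, 70) [0.0618, -0.3484, -0.0102] [0.0006, -0.0001, -0.089] rows 3
(497.3, 138.4, 90, 87.1) [0.5529, -0.8992, -0.011] [0.0006, 0.0, -0.184] rows 7
(497.3, 138.4, 28.5, 87.1) [0.5528, -0.8995, 0.1427] [0.0006, 0.0, -0.184] rows 7
```

>>> play_rows --motion '[[[0.05,-0.1,-0.02],[0,0,-0.02],1],[[0.1,-0.2,-0.02],[0,0,-0.05],1],[[0.17,-0.32,-0.02],[0,0,-0.075],1],[[0.25,-0.44,-0.02],[0,0,-0.1],1],[[0.33,-0.56,-0.02],[0,0,-0.13],1],[[0.41,-0.68,-0.02],[0,0,-0.155],1],[[0.49,-0.8,-0.01],[0,0,-0.184],1],[[0.54,-0.88,0],[0,0,-0.184],1],[[0.553,-0.899,0],[0,0,-0.184],1],[[0.553,-0.899,0],[0,0,-0.184],1]]'

```text
time: 18.3
tcp_pos: [496.7, 138.9, 84.6]
tool_rot: [-3.141, 0.0, 1.521]
ft_force: [0.5, 0.1, -2.5]
finger_gap: 53.7
gripper_force: 43.2
```

```bash
python3 - <<'E'
from h import *
go((497.3,138.4,32,87.1),(497.3,138.4,28.8,87.1))
E
```

```text
t 18.3 pos [496.7 138.9  84.6] rot [-1.7999e+02  1.0000e-02  8.7170e+01] gap 53.7
(497.3, 138.4, 32, 87.1) [-0.0011, 0.0015, 0.1315] [-0.0001, 0.0, 0.0004] rows 1
(497.3, 138.4, 28.8, 87.1) [-0.0011, 0.0015, 0.1395] [-0.0001, 0.0, 0.0004] rows 1
```

>>> play_rows --motion '[[[-0.001,0.0015,0.04],[0,0,0],1],[[-0.001,0.0015,0.08],[0,0,0],1],[[-0.001,0.0015,0.11],[0,0,0],1],[[-0.001,0.0015,0.13],[0,0,0],1],[[-0.001,0.0015,0.138],[0,0,0],1],[[-0.001,0.0015,0.138],[0,0,0],1],[[-0.001,0.0015,0.138],[0,0,0],1]]'

```text
time: 19.18
tcp_pos: [497.6, 138.4, 29.8]
tool_rot: [3.141, -0.0, 1.52]
ft_force: [-0.5, -0.6, -3.2]
finger_gap: 53.7
gripper_force: 43.2
```

```bash
python3 - <<'E'
from h import *
go((497.3,138.4,28.8,87.1))
print(sense()["ft_force"])
E
```

```text
t 19.18 pos [497.6 138.4  29.8] rot [ 1.7997e+02 -1.0000e-02  8.7110e+01] gap 53.7
(497.3, 138.4, 28.8, 87.1) [0.0001, -0.0008, 0.0025] [0.0002, -0.0001, 0.0001] rows 1
[-0.48450148 -0.56427382 -3.19802638]
```

Still hanging by about 1 mm, so I'll set it down, open, and rise straight up.

>>> play_rows --motion '[[[0,0,0.0015],[0,0,0],1],[[0,0,0.003],[0,0,0],1],[[0,0,0.003],[0,0,0],1],[[0,0,0.003],[0,0,0],0.2],[[0,0,0.003],[0,0,0],0.05],[[0,0,0.002],[0,0,0],0],[[0,0,0],[0,0,0],0],[[0,0,-0.06],[0,0,0],0],[[0,0,-0.15],[0,0,0],0],[[0,0,-0.25],[0,0,0],0]]'

```text
time: 20.42
tcp_pos: [496.9, 138.2, 130.3]
tool_rot: [-3.141, 0.0, 1.52]
ft_force: [-0.3, -0.3, -0.8]
finger_gap: 85.1
gripper_force: 0.0
```

```bash
python3 - <<'E'
from h import *
go((497.3,138.4,150,87.1),(600,-50,140,100.6),(662,-77.5,80,100.6),(662,-77.5,20,100.6))
E
```

```text
t 20.43 pos [496.9 138.2 130.3] rot [-1.7994e+02  1.0000e-02  8.7100e+01] gap 85.1
(497.3, 138.4, 150, 87.1) [0.0006, 0.0008, -0.0492] [-0.0003, 0.0001, 0.0] rows 1
(600, -50, 140, 100.6) [-0.4568, 0.2811, -0.0243] [-0.0003, 0.0, -0.075] rows 4
(662, -77.5, 80, 100.6) [-0.5176, 0.4395, 0.1255] [-0.0003, 0.0, -0.075] rows 5
(662, -77.5, 20, 100.6) [-0.5175, 0.4397, 0.2755] [-0.0003, 0.0, -0.075] rows 5
```

>>> play_rows --motion '[[[0,0,-0.05],[0,0,0],0.2],[[-0.12,0.07,-0.04],[0,0,-0.02],0.3],[[-0.24,0.15,-0.03],[0,0,-0.04],0.4],[[-0.36,0.23,-0.02],[0,0,-0.06],0.5],[[-0.46,0.32,0],[0,0,-0.075],0.55],[[-0.5176,0.44,0.06],[0,0,-0.075],0.6],[[-0.5176,0.44,0.12],[0,0,-0.075],0.6],[[-0.5176,0.44,0.18],[0,0,-0.075],0.6],[[-0.5176,0.44,0.18],[0,0,-0.075],0.6],[[-0.5176,0.44,0.18],[0,0,-0.075],0.6]]' --newtons 30

```text
time: 21.68
tcp_pos: [663.0, -77.4, 58.4]
tool_rot: [3.141, 0.0, 1.756]
ft_force: [-0.6, 0.1, 0.4]
finger_gap: 34.0
gripper_force: 0.0
```

```bash
python3 - <<'E'
from h import *
save("top","t4.png",(190,110,330,230),5)
go((662,-77.5,17,100.6))
E
```

```text
t 21.73 pos [663.2 -77.4  58.7] rot [1.7993e+02 3.0000e-02 1.0062e+02] gap 34.0
(662, -77.5, 17, 100.6) [0.0004, -0.0032, 0.1043] [0.0004, 0.0002, 0.0001] rows 1
```

View pics/t4.png

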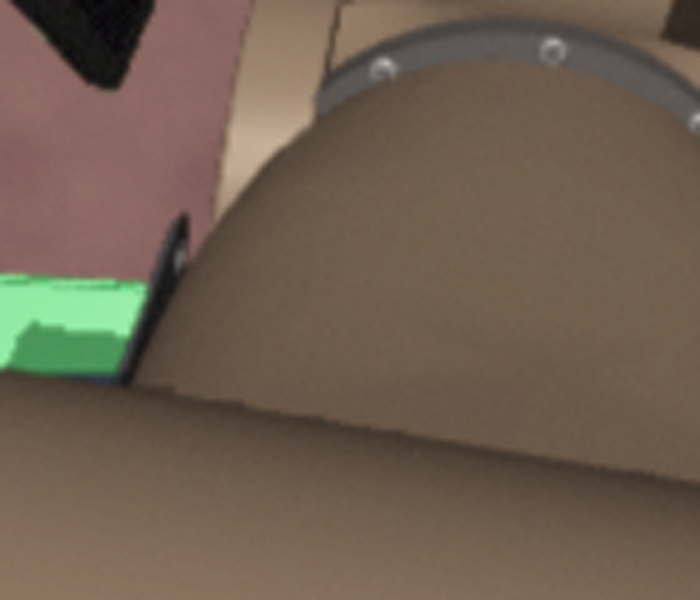

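The arm hides the pen here. The estimate is good to a few mm and the gap is 34 mm, so I'm descending and closing.

>>> play_rows --motion '[[[0,-0.003,0.04],[0,0,0],0.6],[[0,-0.003,0.08],[0,0,0],0.6],[[0,-0.003,0.098],[0,0,0],0.6],[[0,-0.003,0.103],[0,0,0],0.6],[[0,-0.003,0.103],[0,0,0],0.6],[[0,-0.003,0.103],[0,0,0],1],[[0,-0.003,0.103],[0,0,0],1],[[0,-0.003,0.103],[0,0,0],1],[[0,-0.003,0.103],[0,0,0],1]]'

```text
time: 22.85
tcp_pos: [661.9, -77.7, 16.9]
tool_rot: [3.141, 0.0, 1.756]
ft_force: [-1.3, -0.3, 6.0]
finger_gap: 12.5
gripper_force: 31.0
```

```bash
python3 - <<'E'
from h import *
go((662,-77.5,80,100.6),(492.3,39.5,80,177.1),(492.3,39.5,20,177.1))
E
```

```text
t 22.85 pos [661.9 -77.7  16.9] rot [1.7996e+02 2.0000e-02 1.0061e+02] gap 12.5
(662, -77.5, 80, 100.6) [0.0003, 0.0006, -0.1578] [0.0002, 0.0001, 0.0001] rows 2
(492.3, 39.5, 80, 177.1) [0.3659, -0.3626, -0.1582] [0.0001, 0.0002, -0.4249] rows 8
(492.3, 39.5, 20, 177.1) [0.3659, -0.3627, -0.0082] [0.0001, 0.0002, -0.4249] rows 8
```

>>> play_rows --motion '[[[0,0,-0.1],[0,0,0],1],[[0,0,-0.2],[0,0,-0.03],1],[[0.06,-0.06,-0.22],[0,0,-0.08],1],[[0.12,-0.12,-0.22],[0,0,-0.13],1],[[0.18,-0.18,-0.22],[0,0,-0.18],1],[[0.24,-0.24,-0.22],[0,0,-0.24],1],[[0.3,-0.3,-0.22],[0,0,-0.3],1],[[0.366,-0.3626,-0.22],[0,0,-0.35],1],[[0.366,-0.3626,-0.22],[0,0,-0.4],1],[[0.366,-0.3626,-0.22],[0,0,-0.425],1]]'

```text
time: 24.1
tcp_pos: [491.7, 39.9, 104.6]
tool_rot: [3.142, 0.0, 3.096]
ft_force: [0.7, 0.1, 0.2]
finger_gap: 12.8
gripper_force: 30.2
```

```bash
python3 - <<'E'
from h import *
go((492.3,39.5,20,177.1))
E
```

```text
t 24.1 pos [491.7  39.9 104.6] rot [1.8000e+02 2.0000e-02 1.7737e+02] gap 12.8
(492.3, 39.5, 20, 177.1) [-0.0014, -0.001, 0.2115] [0.0, 0.0001, 0.0015] rows 2
```

>>> play_rows --motion '[[[-0.0014,-0.001,0.07],[0,0,0.0015],1],[[-0.0014,-0.001,0.14],[0,0,0.0015],1],[[-0.0014,-0.001,0.19],[0,0,0.0015],1],[[-0.0014,-0.001,0.205],[0,0,0.0015],1],[[-0.0014,-0.001,0.2095],[0,0,0.0015],1],[[-0.0014,-0.001,0.2095],[0,0,0.0015],1],[[-0.0014,-0.001,0.2095],[0,0,0.0015],1]]'

```text
time: 24.98
tcp_pos: [493.0, 39.2, 21.2]
tool_rot: [3.142, 0.001, 3.086]
ft_force: [-0.1, -0.2, -0.8]
finger_gap: 12.6
gripper_force: 30.2
```

```bash
python3 - <<'E'
from h import *
go((492.3,39.5,20,177.1))
print(sense()["ft_force"])
E
```

```text
t 24.98 pos [493.   39.2  21.2] rot [1.8000e+02 6.0000e-02 1.7684e+02] gap 12.6
(492.3, 39.5, 20, 177.1) [0.0017, 0.0008, 0.003] [0.0, 0.0004, -0.0015] rows 1
[-0.0857524  -0.17521505 -0.75158596]
```

Next: set the pen down, open, and rise. After that I'll move clear toward the robot's left side so I can check.

>>> play_rows --motion '[[[0.001,0,0.0025],[0,0,0],1],[[0.001,0,0.003],[0,0,0],1],[[0.001,0,0.003],[0,0,0],0.6],[[0.001,0,0.003],[0,0,0],0.6],[[0.001,0,0.002],[0,0,0],0.6],[[0,0,-0.05],[0,0,0],0.6],[[0,0,-0.15],[0,0,0],0.6],[[0,0,-0.25],[0,0,0],0.6],[[0,0,-0.35],[0,0,0],0.6],[[0,0,-0.5],[0,0,0],0.6]]'

```text
time: 26.22
tcp_pos: [491.4, 39.1, 221.2]
tool_rot: [-3.141, -0.002, 3.086]
ft_force: [1.6, 0.0, 0.3]
finger_gap: 34.0
gripper_force: 0.0
```

```bash
python3 - <<'E'
from h import *
go((480,330,260,177.1))
E
```

```text
t 26.23 pos [491.4  39.1 221.2] rot [-1.7999e+02 -1.4000e-01  1.7683e+02] gap 34.0
(480, 330, 260, 177.1) [0.069, 0.7244, -0.097] [-0.0001, -0.0008, -0.0015] rows 5
```

>>> play_rows --motion '[[[0.01,0.1,-0.05],[0,0,0],0.6],[[0.02,0.25,-0.1],[0,0,0],0.6],[[0.04,0.4,-0.1],[0,0,0],0.6],[[0.05,0.55,-0.1],[0,0,0],0.6],[[0.06,0.7,-0.1],[0,0,0],0.6],[[0.07,0.8,-0.1],[0,0,0],0.6],[[0.07,0.9,-0.1],[0,0,0],0.6],[[0.07,0.9,-0.1],[0,0,0],0.6],[[0.07,0.9,-0.1],[0,0,0],0.6]]'

```text
time: 27.35
tcp_pos: [484.1, 399.7, 260.2]
tool_rot: [-3.141, -0.001, 3.087]
ft_force: [-0.3, -1.0, 0.1]
finger_gap: 34.1
gripper_force: 0.0
```

```bash
python3 - <<'E'
from h import *
save("top","t5.png",(170,80,400,250),3.4)
for n,z in(("cordless_mouse_center",18),("memory_stick_center",10),("black_pen_center",10),("ink_jar_center",45)):
  for d in regions_of("top",n): print(n,d["conf"],axis("top",d["region"],z))
E
```

```text
cordless_mouse_center 0.8 (array([294.9, 173. ]), array([106.3,  60. ]), 34.6, array([296.5, 173.5], dtype=float32), np.float64(-144.7))
cordless_mouse_center 0.73 (array([ 466.8, -164.7]), array([ 59. , 103.4]), 89.9, array([ 467.2, -164.6], dtype=float32), np.float64(-179.4))
memory_stick_center 0.55 (array([ 478.6, -262.9]), array([49.4, 19. ]), 7.5, array([ 479.8, -262.6], dtype=float32), np.float64(-174.1))
black_pen_center 0.47 (array([490. ,  37.7]), array([ 12.1, 129.7]), 86.9, array([493. ,  37.5], dtype=float32), np.float64(176.9))
black_pen_center 0.17 (array([ 465.5, -165.8]), array([ 59.5, 107.1]), 89.9, array([ 466.2, -165.6], dtype=float32), np.float64(-177.6))
ink_jar_center 0.73 (array([498.7, 132.9]), array([54.3, 57.2]), 0.4, array([498.7, 132.9], dtype=float32), np.float64(82.9))
```

View pics/t5.png

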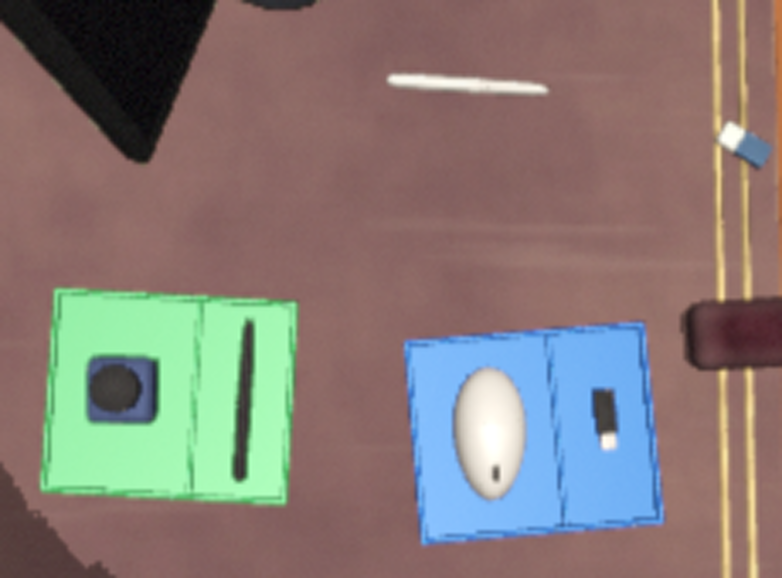

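All four things are in their bays. The ink bottle is upright at (122,389) and the pen is at (244,400). The mouse is at (490,433) and the stick at (606,420). All are within about 6 mm and a few degrees of target. The silver pen, eraser and spectacle case have not moved, so I'm handing in.

```bash
python3 -c "
from workcell import *
print(sign_off())"
```

```text
the job is handed in; nothing more can be done
None
```

The job is handed in at about 27 s: the mouse and memory stick are in the blue tray, the ink bottle (upright) and black pen in the green tray. Each is within about 6 mm and a few degrees of its bay's centre, and the eraser, silver pen and spectacle case were left where they were.

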